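# Unlatch the gear cover and hold it at the index arm

### The arm

A 6-joint arm with a two-finger parallel gripper is mounted at the origin on the work surface. World frame = base frame: x ahead of the robot, y to its left, z up, the work surface at z = 0. Lengths are in mm, angles in rad, forces in N, time in s.
With the tool pointing down it reaches from about 350 to 975 mm from the base axis. Payload 7.1 kg.
Tool frame: the origin (TCP) lies midway between the tips of the shut fingers; the grasp point (between the pads) lies 19 mm behind it (ctrl.grasp_offset is the distance from the TCP to the grasp point, in mm); z points along the fingers, y is the line along which they close (so a half turn about z gives the same grasp; the last joint's range is limited). The gripper opens to 88 mm and grips with 3 to 60 N. Pads are 20 mm wide; open, the fingers measure 115 mm over their backs; the gripper's body (75 mm by 178 mm) begins 61 mm behind the grasp point.
Start: joints at [1.32, 0.423, 1.63, -0, 1.089, -0.019], TCP at [143.55, 608.275, 197.575] pointing down, gripper open.
Joint ranges: [-3, 3], [-0.9, 2.11], [0.09, 2.58], [-1.31, 4.45], [0.11, 2.69], [-2.54, 2.54]. Speed limits (rad/s): [2.39, 2.39, 3.01, 3.14, 3.14, 3.14].

### API

Orientations are given as a rotation vector (axis times angle).
In Python, from workcell import sensors, viewer, ctrl gives the robot as it stands. The module is installed in compiled form; this text tells all that it offers.
- The arm moves only by the shell command python3 -m handwheel 'ROWS'. ROWS is JSON, a list of rows, each a list of 7 numbers: the shift along the tool's x, y, z in mm, then the turn, a rotation vector about the tool's x, y, z in rad, then the closure, from 0 (fully open) to 1 (shut). In form: [[x, y, z, rx, ry, rz, jaw], ...]. A call has 1 to 10 rows; each row shifts and turns the commanded pose from where the row before left it, along the tool's axes as they then stand; what a row does not reach is not made up. A row lasts 1/8 s, in which the tool goes at most 62.5 mm and 10.7 degrees, less where a joint would pass 70% of its speed; a pose out of reach is approached as far as the arm can. A call is refused whole if a number of a shift passes 62.5 or a number of a turn 0.188, either way. A call with a gripper value outside its range is refused whole. The fingers move at their own pace and stop on an object; the grip force is fixed at half the most. Time passes only in rows, so rows that do not move let the fingers close. It gives the time, the measured TCP pose, the force, the opening and the grip force at its end, in the units of the state.
- sensors.get_obs(): the state, without advancing time (a new reading comes with each control period).
- viewer.get_image(name): name is "scene" or "side" or "wrist"; returns a dict with "frame" (420x560x3 uint8, blue, green, red), "fov_y" (degrees; the focal length in pixels is half the picture's height over the tangent of half this angle, whatever the lens; pixels are square), "cx", "cy" (the principal point, pixels), "R" (3x3) and "t" (3): a world point X has camera coordinates R X + t. Camera axes: x right, y down, z forward; pixel columns grow to the right and rows downward; lengths in mm; the calibration is good to about 2 mm. A picture is of the moment at which its call begins. There is no depth.
- ctrl.close_job(): hands the job in; it is judged then, once.
The state is a dict: "t": time; "qpos": joint angles; "qvel": joint speeds; "joint_torque": joint torques, N m; "ee_pos": TCP position; "orientation": TCP orientation; "ft_force": force on the tool from outside, world axes, zero at the start; "moment": the same for the moment, N m; "width": finger opening in mm; "grasp_force": force on a finger pad.
Only numpy, scipy, OpenCV 4.12 (cv2) and the standard library are available. Lean on these libraries where they do the work, as an engineer would, in place of code of your own. Each camera call takes 0.05 s, during which the arm holds its last target. There are 200 camera calls.

### The job

Turn the latch knob on the gear housing clockwise (seen from above) until it has clicked right past its detent and freed the cover, then lift the hinged cover by its handle until the cover lies in line with the brass index arm beside it, and finish holding the cover there with the gripper, as it falls shut if let go. Do not shift the index arm, and leave the loose tools and parts where they are.

Things in the scene. Friction and masses are not known exactly. Their poses are not given: they have to be found in the camera images.
- cover_hinge (a point): Middle of the cover's hinge line, fixed; its frame is the housing's: x away from the robot's side, y (the hinge line) to the left, z up. The housing is a fixed green box 230 (x) by 280 mm (y), turned up to 0.3 rad, its flat deck 90 mm above the bench; this point is 93 mm above the bench, 205 mm behind the front face. A blue motor, at most 120 mm high, stands behind
- cover (a joint): Angle of the aluminium cover (rad): 0 shut, flat on the deck; grows as the edge on the robot's side rises, up to 1.5; falls shut when let go. The cover is a plate 155 mm long (from the hinge line towards the robot), 150 mm wide, 6 mm thick, its middle plane through the hinge line, about 0.5 kg
- cover_handle (a point): Middle of the cover's handle: a dark round bar 12 mm thick, 90 mm long, parallel to the hinge, on a post at each end; 135 mm from the hinge line towards the robot and 45 mm above the plate's middle plane; 138 mm above the bench when shut. Its frame turns with the cover: x along the plate towards the hinge, z off the plate. The bar can roll between the fingers
- index (a joint): Angle of the brass index arm (rad), measured as the cover's and about the same hinge line: the angle to which the cover must be brought, 0.45 to 0.85. The arm is stiff with friction and stays where it is set
- index_tip (a point): Tip of the index arm, 165 mm from the hinge line: a straight brass bar 170 mm long, 10 by 8 mm, pivoted on the hinge line, 85 mm right (-y) of the cover's middle, beside the cover's right edge; x lies along the arm towards the hinge. A dark curved scale with ticks (arc of 155 mm radius), 137 mm high above the deck, stands 8 mm further right
- latch (a joint): Angle of the latch knob (rad), growing clockwise seen from above. 0 to 0.3 latched: its steel tongue over the cover's left edge blocks the cover. Light friction up to 0.5, then a nub on its rim rides over a spring plunger (about 0.1 N m), clicks past at 0.8; from 1.05 on it is released and stays where it is left; stop at 1.35
- latch_grip (a point): Axis of the latch knob at grip height, 48 mm above the deck: a black upright bar 44 mm long, 14 mm thick, its top 14 mm above this point, on the left ledge, 110 mm left of the cover's middle, 85 mm nearer the robot than the hinge. Its frame turns with the knob; bar and steel tongue (50 mm, to -y, top 14 mm above the deck) lie along its y. A plunger block 18 mm high stands 44 mm behind the axis
- puck: brass disc, 28 mm across, 12 mm high, lying on the housing's front ledge (robot side); origin under its centre; a bystander
- bush: steel ring, 24 mm across, 20 mm high, standing on the housing's right-hand ledge beyond the quadrant; a bystander
- loupe: black loupe, a drum 32 mm across, 20 mm high, on the left ledge 85 mm behind the knob; a bystander
- wrench: steel wrench 180 mm long lying on the bench; a bystander
- driver: wooden-handled screwdriver 200 mm long lying on the bench; a bystander
- oiler: white oil bottle 50 mm across, 110 mm high, on the bench; a bystander
- die: stepped steel die, 44 mm across, 50 mm high, on the bench; a bystander

How it is judged (in metres and radians):
On the way, in this order (a step that is already met when the one before it is completed fails the run):
1. the latch knob has clicked past its detent and freed the cover (value of joint latch above 1 rad), for 0.2 s.
2. the cover is lifted into line with the index arm (angle between the x axis of cover_handle and the x axis of index_tip, either way round below 0.07 rad and value of joint cover above 0.3 rad), for 0.2 s.
At the end, for the whole second after the job is handed in: The latch is past 1.0 rad, the cover stands within 0.07 rad (4 degrees) of the index arm and still (under 0.1 rad/s), carried by the gripper's fingers (more than 1 N) and by no loose thing (all of step 2 and value of joint latch above 1 rad and velocity of joint cover between -0.1 and 0.1 rad/s and contact force between the fingers and cover above 1 N and contact force between cover and puck below 0.2 N and contact force between cover and bush below 0.2 N and contact force between cover and loupe below 0.2 N and contact force between cover and wrench below 0.2 N and contact force between cover and driver below 0.2 N and contact force between cover and oiler below 0.2 N and contact force between cover and die below 0.2 N); the arm keeps its last pose, push and grip.
It fails at once if the index arm is shifted by more than 8 mm (distance of index_tip from where it was at the start of the episode above 0.008 m).
It fails at once if a bystander is shifted by more than 25 mm (distance of any of puck, bush, loupe, wrench, driver, oiler, die from where it was at the start of the episode above 0.025 m).
It also fails if it takes over 48 s, if anything falls off the work surface, if the arm or the gripper's body presses on something with over 40 N, if the wrist force passes 120 N, or if a joint passes its speed limit or range.

## Working session

There is one attempt and no reset: what is moved stays moved. The work goes in short steps, Python scripts to look and compute and a shell command to move; the robot and the scene stay as the last step left them, time stands still between calls to the robot, and variables do not carry over. Pictures are saved under pics/ and viewed, at most 10 in all, crops included, and the job is handed in when it is done.

```bash
mkdir -p pics; cat > h.py <<'E'
import numpy as np, cv2
from workcell import sensors, viewer, ctrl
from scipy.spatial.transform import Rotation as Rn
def cam(n):
    d=viewer.get_image(n); d['f']=d['frame'].shape[0]/2/np.tan(np.radians(d['fov_y'])/2)
    d['R']=np.array(d['R']);d['t']=np.array(d['t']);return d
def ray(d,u,v):
    c=-d['R'].T@d['t']; r=d['R'].T@np.array([(u-d['cx'])/d['f'],(v-d['cy'])/d['f'],1]); return c,r/np.linalg.norm(r)
def onz(d,u,v,z):
    c,r=ray(d,u,v); return c+r*(z-c[2])/r[2]
def proj(d,X):
    p=d['R']@np.array(X,float)+d['t']; return p[:2]/p[2]*d['f']+[d['cx'],d['cy']]
E
python3 - <<'E'
from h import *
import pickle
D={}
for n in ['scene','side','wrist']:
    D[n]=cam(n); print(n,D[n]['fov_y'],-D[n]['R'].T@D[n]['t'])
pickle.dump(D,open('d0.pkl','wb'))
im=np.hstack([D['scene']['frame'],D['side']['frame']])
cv2.imwrite('pics/a_scene.png',cv2.resize(D['scene']['frame'],(800,600),interpolation=cv2.INTER_CUBIC))
cv2.imwrite('pics/a_side.png',cv2.resize(D['side']['frame'],(800,600),interpolation=cv2.INTER_CUBIC))
print(sensors.get_obs())
E
```

```text
scene 51.995329662451546 [1222.48107891  428.15661663  676.663077  ]
side 44.4427924455488 [268.37500414 954.89966956 745.09651391]
wrist 62.98537486372676 [ 78.42029003 623.17801704 383.8007875 ]
{'t': 0.15, 'qpos': array([ 1.31997751e+00,  4.23670659e-01,  1.63048764e+00, -3.28438622e-05,
        1.08860928e+00, -1.90391007e-02]), 'qvel': array([ 0.00160377, -0.00191316, -0.00247174,  0.00153385, -0.00080828,
        0.00170219]), 'joint_torque': array([-2.80996738e-05, -5.44987249e+01, -2.73915339e+01,  6.43604365e-02,
        2.04172754e-02, -3.17666149e-05]), 'ee_pos': array([143.4641338 , 607.8445282 , 196.98747897]), 'orientation': array([-3.63225519e-01, -3.12039362e+00,  1.83486531e-03]), 'ft_force': array([0.15536811, 0.93882147, 0.48126023]), 'moment': array([ 0.00722969, -0.05294393,  0.03703653]), 'grasp_force': 0.0, 'width': 87.92879534227717}
```

View pics/a_scene.png

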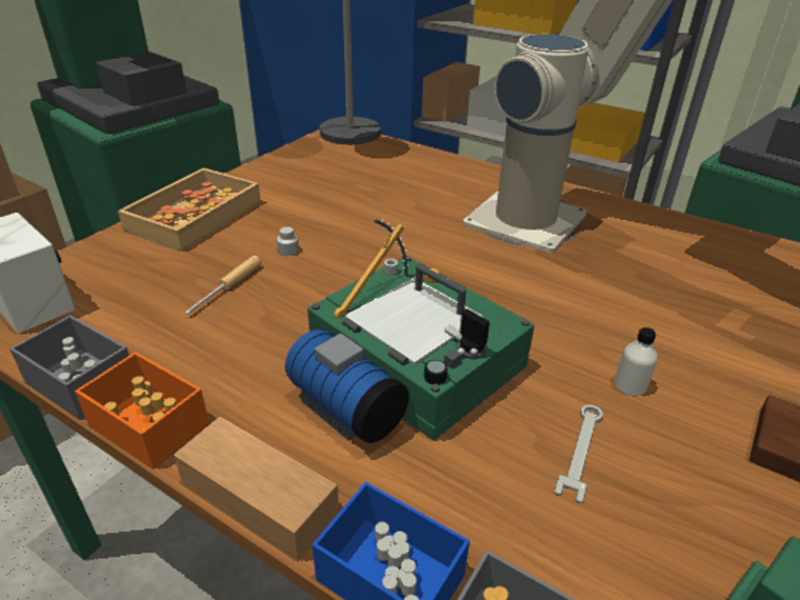

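View pics/a_side.png

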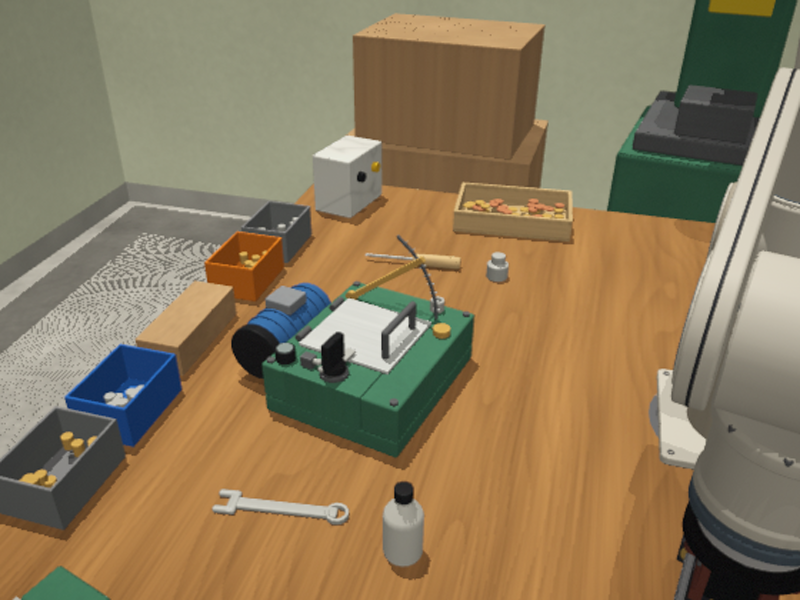

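The scene view shows the housing with its deck corners near (532,325), (433,418) and (309,310), the index arm running from (340,315) to (400,228), the handle bar from (418,268) to (463,292), and the knob at (473,330). The side view shows the handle bar from (385,340) to (413,310), the knob at (333,355), and the arm tip at about (425,260).

```bash
python3 - <<'E'
from h import *
import pickle
D=pickle.load(open('d0.pkl','rb')); s=.7
S,T=D['scene'],D['side']
for n,u,v in [('FL',532,323),('RL',434,417),('RR',309,309)]: print('sc',n,onz(S,u*s,v*s,90).round(0))
for n,u,v in [('FL',399,434),('RL',266,381),('FR',473,315)]: print('si',n,onz(T,u*s,v*s,90).round(0))
print('handle sc',onz(S,418*s,268*s,138),onz(S,463*s,292*s,138)); print('handle si',onz(T,386*s,338*s,138),onz(T,413*s,310*s,138))
print('knob sc',onz(S,475*s,318*s,152),'si',onz(T,333*s,340*s,152))
a=cv2.resize(S['frame'][140:320,200:390],(760,600),interpolation=cv2.INTER_CUBIC)  # 
b=cv2.resize(T['frame'][155:320,175:345],(618,600),interpolation=cv2.INTER_CUBIC)
cv2.imwrite('pics/b_sc.png',cv2.resize(S['frame'][140:320,200:380],(600,600),interpolation=cv2.INTER_CUBIC)); cv2.imwrite('pics/b_si.png',cv2.resize(T['frame'][155:320,175:340],(600,600),interpolation=cv2.INTER_CUBIC))
E
```

```text
sc FL [470. 202.  90.]
sc RL [726. 175.  90.]
sc RR [ 637. -106.   90.]
si FL [454. 254.  90.]
si RL [667. 200.  90.]
si FR [413. -56.  90.]
handle sc [501.20527633  11.54873178 138.        ] [519.56989907 103.14675364 138.        ]
handle si [512.03275993 114.09639373 138.        ] [493.24306169  30.09547152 138.        ]
knob sc [584.43224676 155.39973214 152.        ] si [576.76683729 159.17509181 152.        ]
```

View pics/b_sc.png

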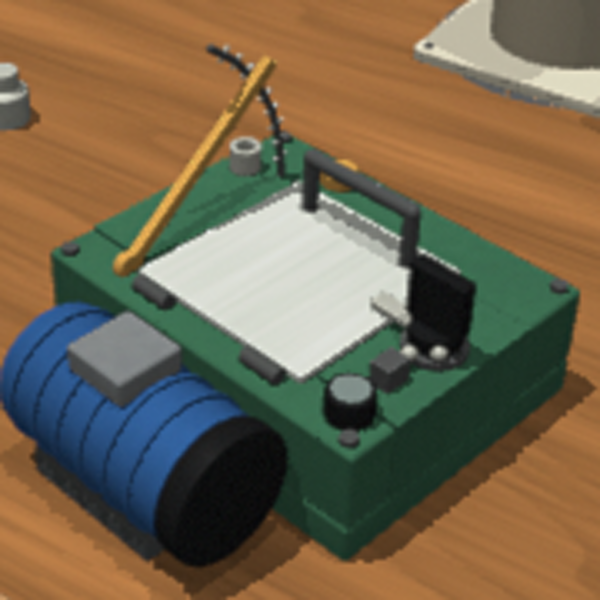

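View pics/b_si.png

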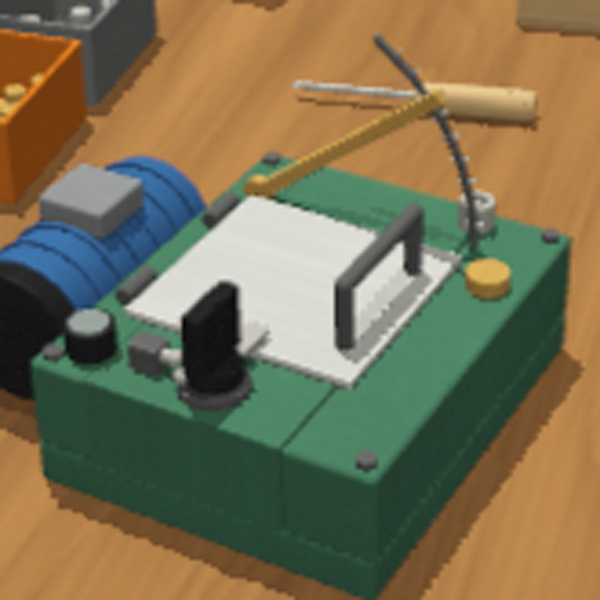

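```bash
cat > fit.py <<'E'
from h import *
import pickle
from scipy.optimize import least_squares
D=pickle.load(open('d0.pkl','rb')); S,T=D['scene'],D['side']
sc=lambda u,v:np.array([200+u*.3,140+v*.3]); si=lambda u,v:np.array([175+u*.275,155+v*.275])
C={'FL':(-205,140,-3),'RL':(25,140,-3),'RR':(25,-140,-3),'FR':(-205,-140,-3),'hR':(-135,-45,45),'hL':(-135,45,45)}
obs=[(S,'FL',sc(580,290)),(S,'RL',sc(345,458)),(S,'RR',sc(52,255)),(S,'hR',sc(310,158)),(S,'hL',sc(414,210)),
(T,'FL',si(372,485)),(T,'RL',si(33,368)),(T,'FR',si(570,240)),(T,'RR',si(268,155)),(T,'hR',si(416,212)),(T,'hL',si(345,285))]
def P(q,p): c,s=np.cos(q[2]),np.sin(q[2]); return np.array([q[0]+c*p[0]-s*p[1],q[1]+s*p[0]+c*p[1],93+p[2]])
def tip(q,a,r=165): return P(q,(-r*np.cos(a),-85,r*np.sin(a)))
E
python3 - <<'E'
from fit import *
r=least_squares(lambda q:np.concatenate([proj(d,P(q,C[n]))-o for d,n,o in obs]),[640,70,-.1],loss='soft_l1')
q=r.x; print(q)
for d,n,o in obs: print(n,(proj(d,P(q,C[n]))-o).round(1))
# index arm
for d,o0,o1 in [(S,sc(125,262),sc(267,60)),(T,si(258,185),si(441,97))]:
    a=least_squares(lambda a:proj(d,tip(q,a[0]))-o1,[.6]); print('idx',a.x,a.fun, proj(d,tip(q,0,0))-o0)
    w=o1-o0
    print('slope idx',least_squares(lambda a:np.cross(w/np.linalg.norm(w),proj(d,tip(q,a[0]))-proj(d,tip(q,0,0))),[.6]).x)
K=P(q,(-85,110,45)); K2=P(q,(-85,110,59)); print('knob',K,proj(S,K2),proj(T,K2),'handle',P(q,(-135,0,45)))
for d,a,b,m in [(S,(415,263),(473,288),sc),(T,(188,318),(232,287),si)]:
    A,B=onz(d,*m(*a),152),onz(d,*m(*b),152); print('knobtop',A,B,np.linalg.norm(A-B),np.arctan2(*(B-A)[1::-1]))
np.save('q.npy',q)
E
```

```text
[ 6.39329644e+02  2.93620088e+01 -2.13637645e-01]
FL [ 1.7 -0.1]
RL [2.4 0.8]
RR [-0.7 -1.9]
hR [ 1.3 -0.1]
hL [-0.   0.6]
FL [ 0.6 -1.1]
RL [-1.8 -2.6]
FR [ 1.5 -2.1]
RR [ 0.2 -2.2]
hR [-0.5 -0.4]
hL [-0.3 -0.3]
idx [0.71007637] [-0.58239451  0.57840691] [1.41322779 0.97381007]
slope idx [0.6690387]
idx [0.66614347] [-0.92329733  0.59317459] [0.33589239 0.98305985]
slope idx [0.65381928]
knob [579.5838087  154.88266505 138.        ] [333.37433195 221.29549323] [232.50314923 236.60902963] handle [507.39871496  57.98420149 138.        ]
knobtop [582.60943603 136.34287801 152.        ] [584.93482926 176.48544058 152.        ] 40.209859282141814 1.5129326229670663
knobtop [583.76955011 177.31163952 152.        ] [570.50938736 142.24627128 152.        ] 37.48882454752572 -1.9323306107451779<stdin>:9: DeprecationWarning: Arrays of 2-dimensional vectors are deprecated. Use arrays of 3-dimensional vectors instead. (deprecated in NumPy 2.0)
```

```bash
python3 -m handwheel '[[-48,-30.8,-4,0,0,0,0.4],[-48,-30.8,-4,0,0,0,0.4],[-48,-30.8,-4,0,0,0,0.4],[-48,-30.8,-4,0,0,0,0.4],[-48,-30.8,-4,0,0,0,0.4],[-48,-30.8,-4,0,0,0,0.4],[-48,-30.8,-4,0,0,0,0.4],[-48,-30.8,-4,0,0,0,0.4],[-48,-30.8,-4,0,0,0,0.4],[-48,-30.8,0,0,0,0,0.4]]'
python3 -m handwheel '[[-48,-30.8,0,0,0,0,0.4],[0,0,0,0,0,0.174,0.4],[0,0,0,0,0,0.174,0.4],[0,0,0,0,0,0.174,0.4],[0,0,0,0,0,0.174,0.4],[0,0,0,0,0,0.174,0.4],[0,0,0,0,0,0.174,0.4],[0,0,0,0,0,0.174,0.4],[0,0,0,0,0,0.174,0.4],[0,0,0,0,0,0.16,0.4]]'
python3 -m handwheel '[[0,0,0,0,0,0,0.4],[0,0,0,0,0,0,0.4]]'
python3 - <<'E'
from h import *
import pickle
o=sensors.get_obs(); R=Rn.from_rotvec(o['orientation']).as_matrix(); print(o['t'],o['qpos'].round(2),R.round(3),o['width'])
d=cam('wrist'); pickle.dump(d,open('w1.pkl','wb'))
q=np.load('q.npy'); from fit import P
print(proj(d,P(q,(-85,110,59))), proj(d,P(q,(-205,140,-3))),proj(d,P(q,(-135,45,51))))
cv2.imwrite('pics/c.png',cv2.resize(d['frame'],(800,600),interpolation=cv2.INTER_CUBIC))
E
```

```text
t: 1.4
ee_pos: [541.2, 196.8, 233.9]
orientation: [0.363, 3.12, 0.001]
ft_force: [-0.6, 0.4, -0.0]
width: 52.7
grasp_force: 0.0
t: 2.65
ee_pos: [579.3, 157.2, 233.3]
orientation: [-2.45, -1.966, 0.001]
ft_force: [-0.0, 0.3, 0.2]
width: 52.3
grasp_force: 0.0
t: 2.9
ee_pos: [579.5, 157.2, 233.4]
orientation: [-2.442, -1.976, 0.0]
ft_force: [-0.3, 1.1, -0.5]
width: 52.6
grasp_force: 0.0
2.9 [ 0.25  0.35  1.65 -0.    1.14  0.46] [[ 0.208  0.978 -0.   ]
 [ 0.978 -0.208 -0.   ]
 [-0.    -0.    -1.   ]] 52.56196340361242
[284.05198299 211.13558539] [159.67039038 164.02211568] [227.02604634 280.02351632]
```

View pics/c.png

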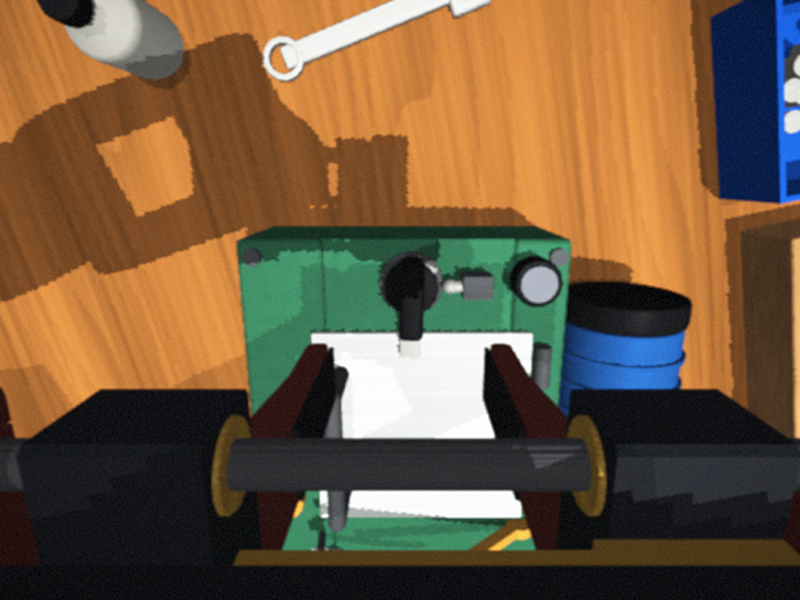

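The wrist view shows the black knob bar upright at about (410,258)–(411,340), aligned with the tool's x axis, with its tongue on the plate at (410,348). The latch is near 0 and the position prediction is good to 3 mm. Next I go down and grip.

```bash
python3 -m handwheel '[[0,1,40,0,0,0,0.4],[0,1,40,0,0,0,0.4],[0,0,20,0,0,0,0.4],[0,0,12,0,0,0,0.4],[0,0,0,0,0,0,0.4],[0,0,0,0,0,0,1],[0,0,0,0,0,0,1],[0,0,0,0,0,0,1],[0,0,0,0,0,0,1],[0,0,0,0,0,0,1]]'
python3 -m handwheel '[[0,0,0,0,0,0,1],[0,0,0,0,0,0.1,1],[0,0,0,0,0,0.1,1]]'
```

```text
t: 4.2
ee_pos: [581.2, 157.0, 121.9]
orientation: [-2.445, -1.972, 0.001]
ft_force: [-2.2, 1.3, 3.5]
width: 13.8
grasp_force: 30.0
t: 4.58
ee_pos: [581.9, 156.8, 121.9]
orientation: [2.632, 1.715, 0.001]
ft_force: [-1.5, -1.2, 2.6]
width: 13.4
grasp_force: 30.0
```

```bash
python3 -m handwheel '[[0,0,0,0,0,0.1,1],[0,0,0,0,0,0.1,1],[0,0,0,0,0,0.1,1],[0,0,0,0,0,0.1,1],[0,0,0,0,0,0.1,1],[0,0,0,0,0,0.1,1],[0,0,0,0,0,0.1,1],[0,0,0,0,0,0.1,1],[0,0,0,0,0,0.1,1],[0,0,0,0,0,0,1]]'
python3 -m handwheel '[[0,0,0,0,0,0.1,1],[0,0,0,0,0,0,1],[0,0,0,0,0,0,1],[0,0,0,0,0,0,1]]'
python3 - <<'E'
from h import *
o=sensors.get_obs(); R=Rn.from_rotvec(o['orientation']).as_matrix(); print(np.arctan2(R[1,1],R[0,1]),o['moment'],o['ft_force'],o['qpos'])
E
```

```text
t: 5.82
ee_pos: [583.9, 154.5, 121.9]
orientation: [3.112, 0.403, 0.006]
ft_force: [4.5, -9.9, -0.5]
width: 13.9
grasp_force: 30.0
t: 6.32
ee_pos: [583.9, 154.2, 121.9]
orientation: [3.128, 0.249, 0.006]
ft_force: [5.3, -12.0, -0.1]
width: 13.3
grasp_force: 30.0
-1.4122319344186256 [-2.25997761 -0.95381462  0.0421403 ] [  5.26182063 -12.03772273  -0.09865913] [ 0.24092795  0.48469537  1.73262432 -0.00569579  0.92093747  1.65659085]
```

```bash
python3 -m handwheel '[[0,0,0,0,0,0,0.4],[0,0,0,0,0,0,0.4],[0,0,-20,0,0,0,0.4],[0,0,-45,0,0,0,0.4],[0,0,-45,0,0,0,0.4],[0,0,0,0,0,-0.172,0.4],[0,0,0,0,0,-0.172,0.4],[0,0,0,0,0,-0.172,0.4],[0,0,0,0,0,-0.172,0.4],[0,0,0,0,0,-0.172,0.4]]'
python3 -m handwheel '[[0,0,0,0,0,-0.172,0.4],[0,0,0,0,0,-0.172,0.4],[-38,-18,0,0,0,0,0.4],[-38,-18,0,0,0,0,0.4],[-34,-18,0,0,0,0,0.4],[0,0,0,0,0,0,0.4],[0,0,0,0,0,0,0.4]]'
python3 - <<'E'
from h import *
import pickle
from fit import P,tip,sc
q=np.load('q.npy')
o=sensors.get_obs(); R=Rn.from_rotvec(o['orientation']).as_matrix(); print(R.round(3),o['qpos'].round(2))
d=cam('wrist'); pickle.dump(d,open('w2.pkl','wb')); S=cam('scene'); pickle.dump(S,open('s2.pkl','wb'))
k=800/560
print('pred hL,hR,mid',[(proj(d,P(q,(-135,y,51)))*k).round() for y in (45,-45,0)],'tip',proj(d,tip(q,.67))*k,'piv',proj(d,tip(q,0,0))*k)
a=cv2.resize(d['frame'],(560,420)); b=cv2.resize(S['frame'][140:320,200:390],(240,227),interpolation=cv2.INTER_CUBIC)
c=np.zeros((420,800,3),np.uint8); c[:,:560]=a; c[:227,560:]=b; cv2.imwrite('pics/e.png',c)
E
```

```text
t: 7.58
ee_pos: [581.3, 157.1, 231.4]
orientation: [-2.739, -1.539, 0.0]
ft_force: [0.2, 0.3, -0.6]
width: 52.5
grasp_force: 0.0
t: 8.45
ee_pos: [506.5, 60.8, 231.8]
orientation: [2.441, 1.977, 0.002]
ft_force: [0.4, -0.9, -0.4]
width: 52.4
grasp_force: 0.0
[[ 0.208  0.978  0.001]
 [ 0.978 -0.208  0.   ]
 [ 0.001  0.001 -1.   ]] [0.1  0.21 1.85 0.   1.08 0.31]
pred hL,hR,mid [array([408., 221.]), array([407., 372.]), array([407., 299.])] tip [417.17988384 481.9588078 ] piv [592.87798186 396.34209153]
```

View pics/e.png

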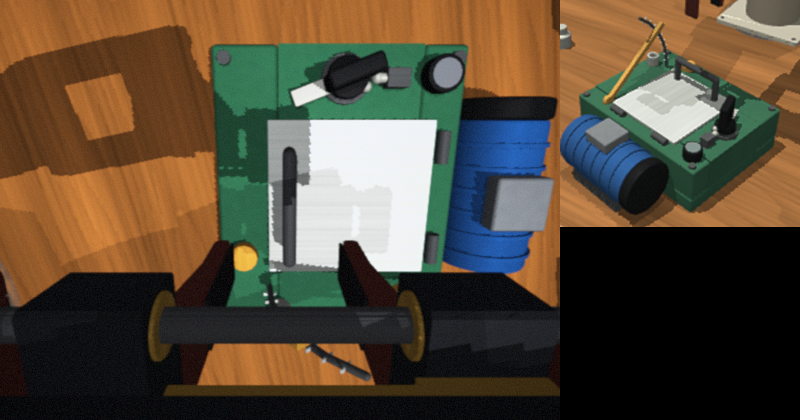

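The wrist view shows the knob turned about 1.2 rad with its tongue clear of the cover at (293,98). The handle bar runs from (289,148) to (289,265), 4 px right of the prediction, so I shift about 2.5 mm along tool y before gripping. The index arm in the scene inset is unchanged.

```bash
python3 -m handwheel '[[0,1.5,40,0,0,0,0.4],[0,1,40,0,0,0,0.4],[0,0,20,0,0,0,0.4],[0,0,13,0,0,0,0.4],[0,0,0,0,0,0,0.4],[0,0,0,0,0,0,1],[0,0,0,0,0,0,1],[0,0,0,0,0,0,1],[0,0,0,0,0,0,1],[0,0,0,0,0,0,1]]'
python3 - <<'E'
import numpy as np
r=np.hypot(135,45);p=np.arctan2(45,135)
prev=None
for a in np.linspace(0,.67,11):
    c=np.array([-r*np.cos(a+p),r*np.sin(a+p)])
    if prev is not None: print(round(a,3),(c-prev).round(1))
    prev=c
E
```

```text
t: 9.8
ee_pos: [508.4, 59.9, 118.7]
orientation: [2.441, 1.977, 0.0]
ft_force: [-1.2, 0.5, -0.4]
width: 6.1
grasp_force: 0.1
0.067 [3.3 8.9]
0.134 [3.9 8.7]
0.201 [4.5 8.4]
0.268 [5.  8.1]
0.335 [5.6 7.7]
0.402 [6.1 7.4]
0.469 [6.5 6.9]
0.536 [7.  6.5]
0.603 [7.4 6. ]
0.67 [7.8 5.5]
```

```bash
python3 -m handwheel '[[0,0,0,0,0,0,1]]'
python3 - <<'E'
from h import *
d=cam('wrist'); S=cam('scene'); T=cam('side')
c=np.zeros((600,800,3),np.uint8); c[:300,:400]=cv2.resize(d['frame'],(400,300))
c[:300,400:]=cv2.resize(S['frame'][110:320,160:440],(400,300),interpolation=cv2.INTER_CUBIC)
c[300:,:400]=cv2.resize(T['frame'][120:330,150:430],(400,300),interpolation=cv2.INTER_CUBIC)
c[300:,400:]=cv2.resize(T['frame'][180:270,220:340],(400,300),interpolation=cv2.INTER_CUBIC)
cv2.imwrite('pics/f.png',c)
E
```

```text
t: 9.93
ee_pos: [509.1, 59.9, 119.1]
orientation: [2.44, 1.977, 0.002]
ft_force: [0.2, -0.3, 4.8]
width: 0.5
grasp_force: 2.5
```

View pics/f.png

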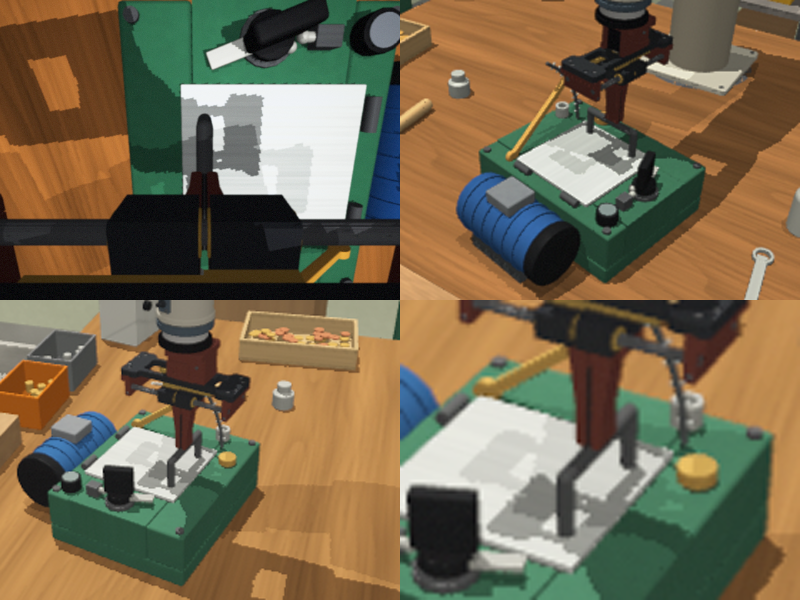

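The fingers shut fully (width 0.5), so the bar isn't between them. In the wrist view the bar runs to (204,172) under the fingers, and in the side crop the fingers end around (600,445) beside the bar. I'll compare against the projections.

```bash
python3 - <<'E'
from h import *
from fit import P,C
q=np.load('q.npy'); o=sensors.get_obs(); e=o['ee_pos']; print(e,o['t'],o['ft_force'])
T=cam('side');S=cam('scene');W=cam('wrist')
f=lambda d,X,u0,v0,k:((proj(d,X)-[u0,v0])*k).round()
out=[]
for n,d,u0,v0,w in [('side',T,200,170,140),('scene',S,250,140,140)]:
    k=400/105; im=cv2.resize(d['frame'][v0:v0+105,u0:u0+105],(400,400),interpolation=cv2.INTER_CUBIC)
    for X,c in [(e,(0,0,255)),(P(q,(-135,45,45)),(255,0,255)),(P(q,(-135,-45,45)),(255,0,255)),(P(q,(-135,0,45)),(0,255,255)),(e+[0,0,19],(0,255,0))]:
        cv2.circle(im,tuple(int(v) for v in f(d,X,u0,v0,k)),3,c,1)
    print(n,f(d,e,u0,v0,k)); out.append(im)
cv2.imwrite('pics/g.png',np.hstack(out))
print('wrist TCP',proj(W,e)/1.4,'bar',proj(W,P(q,(-135,0,45)))/1.4)
E
```

```text
[509.07070748  59.90522013 119.07136587] 10.075 [ 0.70555825 -0.80692315  5.55330522]
side [299. 230.]
scene [224. 239.]
wrist TCP [201.66877735 173.73729499] bar [199.7978919  185.44605191]
```

View pics/g.png

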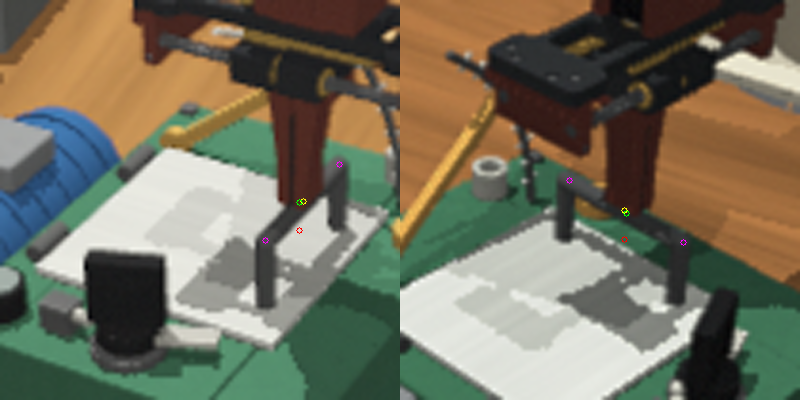

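Both views show the shut fingertips resting on top of the bar, at (299,203) and (630,212), with nothing visible in the window below it. The true tips are therefore about 25 mm above the reported TCP. I'll check the offset attribute, and check the tool height against another picture with the fingers free.

```bash
python3 -m handwheel '[[0,0,-30,0,0,0,1],[0,0,-20,0,0,0,1],[0,0,0,0,0,0,1]]'
python3 - <<'E'
from h import *
print(ctrl.grasp_offset,[a for a in dir(ctrl) if a[0]!='_'])
o=sensors.get_obs(); e=o['ee_pos']; print(e,o['ft_force'])
# expected pixel of TCP vs. seen lower end of the reddish finger
out=[]
for n in ['side','scene']:
    d=cam(n); p=proj(d,e).astype(int); u0,v0=p[0]-50,p[1]-70
    im=cv2.resize(d['frame'][v0:v0+100,u0:u0+100],(400,400),interpolation=cv2.INTER_CUBIC)
    for dz,c in [(0,(0,0,255)),(25,(0,255,0))]: 
        x=(proj(d,e+[0,0,dz])-[u0,v0])*4; cv2.circle(im,tuple(int(v) for v in x),3,c,1); print(n,dz,x)
    out.append(im)
cv2.imwrite('pics/i.png',np.hstack(out))
E
```

```text
t: 10.6
ee_pos: [508.9, 60.0, 169.4]
orientation: [2.44, 1.977, 0.003]
ft_force: [-1.1, -0.5, -0.5]
width: 0.6
grasp_force: 0.0
18.700000000000003 ['Unreachable', 'close_job', 'grasp_offset']
[508.89727251  60.00915901 169.43392667] [-1.13927408 -0.488532   -0.45538114]
side 0 [202.95795753 282.73756122]
side 25 [203.41369684 242.21564948]
scene 0 [200.6198188  283.90343534]
scene 25 [203.48471523 244.81799576]
```

View pics/i.png

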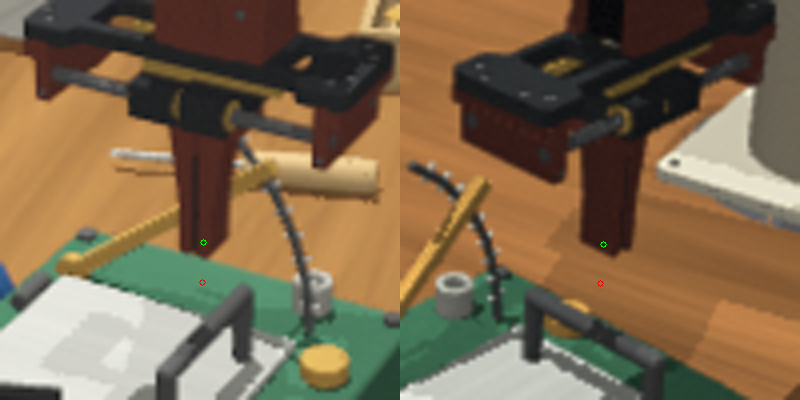

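With the fingers free, their ends sit at (205,256) in the side view and (608,256) in the scene view, about 17–25 mm above the reported TCP. I open, go 22 mm deeper (reported z 97, true tips about 118, above the plate at 96) and grip again.

```bash
python3 -m handwheel '[[0,0,0,0,0,0,0.4],[0,0,0,0,0,0,0.4],[0,0,0,0,0,0,0.4],[0,0,0,0,0,0,0.4],[0,0,20,0,0,0,0.4],[0,0,20,0,0,0,0.4],[0,0,15,0,0,0,0.4],[0,0,10,0,0,0,0.4],[0,0,7,0,0,0,0.4],[0,0,0,0,0,0,0.4]]'
python3 -m handwheel '[[0,0,0,0,0,0,1],[0,0,0,0,0,0,1],[0,0,0,0,0,0,1],[0,0,0,0,0,0,1],[0,0,0,0,0,0,1],[0,0,0,0,0,0,1]]'
```

```text
t: 11.95
ee_pos: [508.2, 59.9, 96.3]
orientation: [-2.441, -1.977, 0.001]
ft_force: [0.6, 0.2, -0.5]
width: 52.8
grasp_force: 0.0
t: 12.7
ee_pos: [509.2, 59.8, 96.8]
orientation: [2.44, 1.977, 0.002]
ft_force: [3.9, -1.7, -1.8]
width: 11.4
grasp_force: 30.0
```

```bash
python3 -m handwheel '[[0,3.3,-8.9,0,0,0,1],[0,3.9,-8.7,0,0,0,1],[0,4.5,-8.4,0,0,0,1],[0,5,-8.1,0,0,0,1],[0,5.6,-7.7,0,0,0,1],[0,0,0,0,0,0,1]]'
python3 -m handwheel '[[0,6.1,-7.4,0,0,0,1],[0,6.5,-6.9,0,0,0,1],[0,7,-6.5,0,0,0,1],[0,7.4,-6,0,0,0,1],[0,0,0,0,0,0,1],[0,0,0,0,0,0,1]]'
python3 - <<'E'
from h import *
import pickle
S=cam('scene');T=cam('side'); pickle.dump((S,T),open('l.pkl','wb'))
from fit import P,tip
q=np.load('q.npy')
out=[]
for d,u0,v0 in [(S,215,140),(T,185,140)]:
    im=cv2.resize(d['frame'][v0:v0+120,u0:u0+120],(400,400),interpolation=cv2.INTER_CUBIC); out.append(im)
cv2.imwrite('pics/j.png',np.hstack(out))
E
```

```text
t: 13.45
ee_pos: [529.7, 55.3, 138.7]
orientation: [-2.441, -1.977, 0.001]
ft_force: [-1.3, 1.8, -3.6]
width: 11.4
grasp_force: 30.0
t: 14.2
ee_pos: [554.5, 50.1, 166.2]
orientation: [-2.439, -1.975, 0.005]
ft_force: [-11.7, 3.3, 9.9]
width: 11.4
grasp_force: 30.0
```

View pics/j.png

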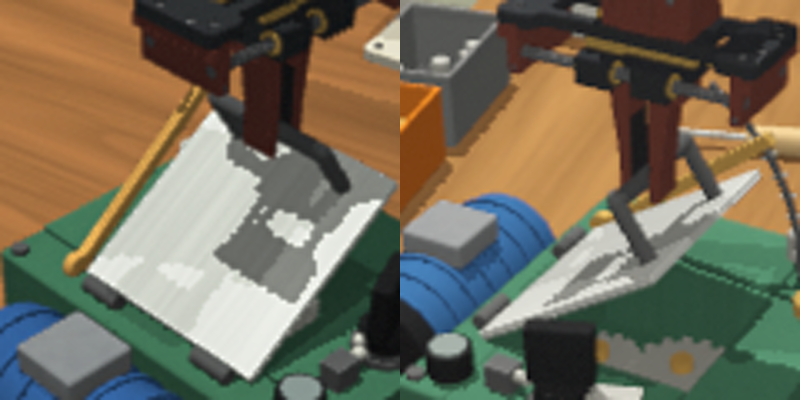

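Wrist, scene and side agree that the cover has been lifted in the fingers. In the side view (right half) the front-right corner is at (760,172) and the index tip at (772,142). The cover still sits slightly below the arm. I'll measure both angles from masks without viewing any more pictures.

```bash
cat > meas.py <<'E'
from fit import *
q=np.load('q.npy')
def edge(y,a,r,off): return P(q,(-r*np.cos(a)+off*np.sin(a),y,r*np.sin(a)+off*np.cos(a)))
def ang(d,p0,p1,y,r,off):
    w=(p1-p0)/np.linalg.norm(p1-p0)
    def g(a):
        v=proj(d,edge(y,a[0],r,off))-proj(d,edge(y,a[0],0,off)); return [w[0]*v[1]-w[1]*v[0]]
    tipfit=least_squares(lambda a:proj(d,edge(y,a[0],r,off))-p1,[.6])
    return least_squares(g,[.6]).x[0],tipfit.x[0],tipfit.fun.round(1)
def run(S,T):
    for n,d in [('scene',S),('side',T)]:
        hsv=cv2.cvtColor(d['frame'],cv2.COLOR_BGR2HSV)
        roi=np.zeros(hsv.shape[:2],np.uint8)
        pts=np.array([proj(d,edge(y,a,r,0)) for y in (-97,85) for a in (0,.4,.6,.8,1.) for r in (0,175)],np.float32)
        cv2.fillConvexPoly(roi,cv2.convexHull(pts).astype(int),255)
        y=cv2.inRange(hsv,(15,110,80),(30,255,255))&roi
        # index: pixels within 7 px of the expected line
        A,B=proj(d,tip(q,.67,0)),proj(d,tip(q,.67,170)); u=(B-A)/np.linalg.norm(B-A)
        p=np.argwhere(y)[:,::-1].astype(float); s=(p-A)@u; t=(p-A)@[-u[1],u[0]]
        k=(abs(t)<7)&(s>8)&(s<np.linalg.norm(B-A)+6); p=p[k]; s=s[k]
        if len(p)>20:
            vx,vy,x0,y0=cv2.fitLine(p.astype(np.float32),cv2.DIST_HUBER,0,.01,.01).ravel()
            w=np.array([vx,vy]); w*=np.sign(w@u); c=np.array([x0,y0]); s=(p-c)@w
            print(n,'index',len(p),ang(d,c+w*s.min(),c+w*s.max(),-85,170,0))
        m=cv2.inRange(hsv,(0,0,95),(180,45,255))&roi
        m=cv2.morphologyEx(m,cv2.MORPH_OPEN,np.ones((3,3)))
        cs=max(cv2.findContours(m,cv2.RETR_EXTERNAL,cv2.CHAIN_APPROX_NONE)[0],key=cv2.contourArea)
        quad=cv2.approxPolyN(cs,4,ensure_convex=True).reshape(-1,2).astype(float)
        mod={k:proj(d,edge(y,.62,r,3)) for k,y,r in [('HR',-75,0),('FR',-75,155),('HL',75,0),('FL',75,155)]}
        c={k:quad[np.argmin(np.linalg.norm(quad-v,axis=1))] for k,v in mod.items()}
        print(n,'area',cv2.contourArea(cs),{k:(c[k].round(1),(c[k]-mod[k]).round(1)) for k in c})
        print('  right',ang(d,c['HR'],c['FR'],-75,155,3),'left',ang(d,c['HL'],c['FL'],75,155,3))
E
python3 - <<'E'
from meas import *
run(*pickle.load(open('l.pkl','rb')))
E
```

```text
scene index 320 (np.float64(0.6707867249053561), np.float64(0.6841569261939495), array([ 2.5, -2.2]))
scene area 3689.0 {'HR': (array([240., 221.]), array([-1.2, -0. ])), 'FR': (array([277., 173.]), array([-5.3,  6.9])), 'HL': (array([293., 255.]), array([3.1, 1.1])), 'FL': (array([335., 192.]), array([ 1.2, -0.9]))}
  right (np.float64(0.5965835619850557), np.float64(0.5563470459774762), array([ 6.9, -4.6])) left (np.float64(0.6926820949418705), np.float64(0.6226898581511507), array([-1.2,  0.8]))
side index 338 (np.float64(0.6536050254102415), np.float64(0.6621263510075521), array([-4.4,  2.8]))
side area 1068.0 {'HR': (array([242., 208.]), array([-1.5,  0.3])), 'FR': (array([296., 189.]), array([4.9, 1.6])), 'HL': (array([202., 244.]), array([-6.4,  5. ])), 'FL': (array([260., 225.]), array([2.2, 5.5]))}
  right (np.float64(0.5692714583978107), np.float64(0.5643335663856364), array([-3. ,  1.6])) left (np.float64(0.5762718296000429), np.float64(0.5417705242120628), array([ 0.8, -0.5]))
```

```bash
python3 -m handwheel '[[0,4,-4,0,0,0,1],[0,3.7,-3.7,0,0,0,1],[0,0,0,0,0,0,1],[0,0,0,0,0,0,1],[0,0,0,0,0,0,1]]'
python3 - <<'E'
from meas import *
S,T=cam('scene'),cam('side'); pickle.dump((S,T),open('l2.pkl','wb')); run(S,T)
o=sensors.get_obs(); e=o['ee_pos']-[509.2,59.8,96.8]
h=np.array([e[0]*np.cos(q[2])+e[1]*np.sin(q[2])-135,e[2]+45]); print(o['ft_force'],'kin',np.arctan2(h[1],-h[0])-.3217,np.hypot(*h))
E
```

```text
t: 14.92
ee_pos: [563.4, 48.2, 173.3]
orientation: [-2.44, -1.977, 0.002]
ft_force: [-5.6, 2.8, 3.5]
width: 10.7
grasp_force: 30.0
scene index 310 (np.float64(0.6629622332390196), np.float64(0.6964446584621193), array([ 0.1, -0.1]))
scene area 3728.0 {'HR': (array([240., 221.]), array([-1.2, -0. ])), 'FR': (array([274., 172.]), array([-8.3,  5.9])), 'HL': (array([295., 257.]), array([5.1, 3.1])), 'FL': (array([334., 189.]), array([ 0.2, -3.9]))}
  right (np.float64(0.6780773951735259), np.float64(0.6437790975418048), array([ 7.6, -6.7])) left (np.float64(0.8261365082838498), np.float64(0.6912956909806948), array([-1.9,  1.7]))
side index 322 (np.float64(0.6062343950116309), np.float64(0.6591508023856296), array([-4.7,  3. ]))
side area 846.5 {'HR': (array([241., 209.]), array([-2.5,  1.3])), 'FR': (array([294., 183.]), array([ 2.9, -4.4])), 'HL': (array([199., 246.]), array([-9.4,  7. ])), 'FL': (array([257., 220.]), array([-0.8,  0.5]))}
  right (np.float64(0.6591653622581815), np.float64(0.6502212873005253), array([-4. ,  2.6])) left (np.float64(0.6512657747259588), np.float64(0.6199446670909787), array([ 0.8, -0.5]))
[-5.82744289  2.62742796  3.95441613] kin 0.6694965227073134 145.27864971559225
```

```bash
python3 -m handwheel '[[0,1.1,-0.9,0,0,0,1],[0,0,0,0,0,0,1],[0,0,0,0,0,0,1],[0,0,0,0,0,0,1],[0,0,0,0,0,0,1],[0,0,0,0,0,0,1]]'
python3 -c "
from workcell import ctrl
print(ctrl.close_job())"
```

```text
t: 15.78
ee_pos: [564.4, 48.0, 174.1]
orientation: [-2.44, -1.977, 0.002]
ft_force: [-5.9, 2.4, 2.4]
width: 11.1
grasp_force: 30.0
the job is handed in; nothing more can be done
None
```

I turned the latch about 1.2 rad, past its detent, and lifted the cover to about 0.67 rad, within roughly 0.02 rad of the index arm (about 0.66–0.68). I handed the job in at 15.8 s with the gripper still holding the cover; no verdict was returned.

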